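# Take one mixing pot off the nested stack

## Robot

A 6-joint arm with a two-finger parallel gripper is mounted at the origin on the work surface. World frame = base frame: x ahead of the robot, y to its left, z up, the work surface at z = 0. Lengths are in m, angles in rad, forces in N, time in s.
With the tool pointing down it reaches from about 0.325 to 0.875 m from the base axis. Payload 4.4 kg.
Tool frame: the origin (TCP) lies at the very end of the fingers, on their centre line; the grasp point (between the pads) lies 19 mm behind it; z points along the fingers, y is the line along which they close (so a half turn about z gives the same grasp; the last joint's range is limited). The gripper opens to 85 mm and grips with 20 to 120 N. Pads are 22 mm wide; open, the fingers measure 114 mm over their backs; the gripper's body (76 mm by 85 mm) begins 54 mm behind the grasp point. The pads swing forward as they close: fully open they stand 13 mm farther back than shut.
Start: joints at [1.087, 0.207, 1.542, -0, 1.393, -0.15], TCP at [0.188, 0.543, 0.21] pointing down, gripper open.
Joint ranges: [-2.73, 2.73], [-0.86, 2.22], [0.23, 2.46], [-1.11, 4.25], [0.08, 2.63], [-2.82, 2.82]. Speed limits (rad/s): [2.79, 2.79, 3.14, 3.14, 3.14, 3.14].

## Interface

Orientations are given as a unit quaternion [x, y, z, w].
In Python, from rig import * gives the robot as it stands.
- The arm moves only by the shell command python3 -m crank 'ROWS' [OPENING] [FORCE]. ROWS is JSON, a list of rows, each a list of 4 numbers: the shift along the tool's x, y, z in cm, then the turn about the tool's z in rad. A call has 1 to 12 rows; each row shifts and turns the commanded pose from where the row before left it, along the tool's axes as they then stand; what a row does not reach is not made up. A row lasts 1/12 s, in which the tool goes at most 41.7 mm and 7.16 degrees, less where a joint would pass 70% of its speed; a pose out of reach is approached as far as the arm can. A call is refused whole if a number of a shift passes 4.17 or a number of a turn 0.125, either way. A call with a gripper value outside its range is refused whole. OPENING is the finger opening in cm, from 0 to 8.54, set as the call begins (- or left out, the last holds). The fingers move at their own pace and stop on an object; FORCE is the grip in N (left out, the last holds). Time passes only in rows, so rows that do not move let the fingers close. It gives the time, the measured TCP pose, the force, the opening and the grip force at its end, in the units of the state.
- get_obs(): the state, without advancing time (a new reading comes with each control period).
- snapshot(name): name is "scene" or "top" or "wrist"; returns a dict with "pixels" (384x512x3 uint8, red, green, blue), "depth" (384x512 float32, m along the optical axis (not along the pixel's ray), 0 where there is no reading), "mtx" (3x3 intrinsics, pixels), "distortion" ([k1, k2, p1, p2, k3] as OpenCV has them; the pictures are not rectified), "cam_to_world" (4x4, takes a point from camera to world coordinates); the wrist camera has in their place "T_tool_cam" (4x4, takes a point from camera to tool coordinates, whose origin is the TCP and whose axes are the flange's). Camera axes: x right, y up, looking along -z (the intrinsics and any distortion apply to the point x, -y, -z); pixel columns grow to the right and rows downward; lengths in m; the calibration is good to about 2 mm. A picture is of the moment at which its call begins: read the wrist's pose just before it.
- hand_in(): hands the job in; it is judged then, once.
The state is a dict: "time": time; "joints": joint angles; "qd": joint speeds; "tau": joint torques, N m; "eef_pos": TCP position; "orientation": TCP orientation; "force": force on the tool from outside, world axes, zero at the start; "ft_torque": the same for the moment, N m; "finger_gap": finger opening in m; "gripper_force": force on a finger pad.
Only numpy, scipy, OpenCV 4.12 (cv2) and the standard library are available. Lean on these libraries where they do the work, as an engineer would, in place of code of your own. Each camera call takes 0.05 s, during which the arm holds its last target. There are 200 camera calls.

## Task

Swing the keeper bar aside off the nested stack of mixing pots, lift off only the top pot without pulling the next one up with it, and set it down upright on the flat white tile, standing fully on it. Then let go of it and swing the bar back over the middle of the two pots that are left. Leave those two where they are in the stack and do not disturb the other things on the table.

Things in the scene. Friction and masses are not known exactly. Their poses are not given: they have to be found in the camera images.
- bar (a joint): angle of the keeper bar, a flat bar (22 mm wide, 8 mm thick, reaching 160 mm from its pivot) that turns level 6 mm above the stack's top rim. 0: closed on its stop, from the post along the caddy's -x over the stack. Grows counter-clockwise seen from above, to a stop at 1.9 rad. Light friction (under 1 N at the peg), no spring. Clear of the pots from 0.6, out of a gripper's way at 1.1 rad
- bar_peg (a point): middle of the bar's upright steel peg (12 mm across, 36 mm tall, 18 mm above and below this point), 140 mm from the pivot, standing on the bar's upper face near its free end: push against it to swing the bar
- bar_pivot (a point): point on the bar's pivot axis, at the bar's mid-thickness, 165 mm above the table; post and cap are 26 mm across and end 11 mm above this point
- caddy: fixed plywood caddy that holds the stack, board 180 x 110 x 15 mm, long side along its x. Origin: on the table, under the centre of the stack. The post with the bar's pivot stands 85 mm along its +x; z is up
- pot_top_center (a point): TOP pot of the stack, the one to move; point half-way up its axis (z). Same shape as pot_mid. In the stack its collar's lower edge is level with this point, its rim 34 mm above. Just 2 mm below its collar begins the next pot's collar: fingers that reach lower than the top collar grip both. Its foot stands 32 mm deep in the next pot, 2.5 mm play all round, and comes out straight up
- pot_mid_center (a point): middle pot of the stack, to stay, 36 mm lower than the top one; point half-way up its axis (z). All pots: white ceramic, 68 mm tall, about 0.15 kg; upper half (34 to 68 mm above the underside) a round collar 66 mm across, wall 4.5 mm, hollow down to a flat floor 36 mm above the underside; lower half a solid foot 52 mm across, tapering to 48 mm
- pot_low_center (a point): the lowest pot, to stay: same pot, standing on the caddy's board between four low dowels; point half-way up on its axis
- tile: fixed square white ceramic tile, 120 x 120 mm, 8 mm thick, lying on the table; origin at the centre of its underside, sides along its x and y, z up: the pot goes on it
- jar_a: closed white paint jar, 44 mm across, 70 mm tall, between caddy and tile, origin under its centre; leave alone
- jar_b: a second such jar, 44 mm across, 70 mm tall, origin under its centre; leave alone
- jar_c: paint jar with black cap, 48 mm across, 65 mm tall, origin under its centre; leave alone
- mug: mug, 80 mm across, 90 mm tall, origin under its centre; leave alone
- tape: roll of paper tape lying flat, 100 mm across, 25 mm tall, origin under its centre; leave alone
- dish: shallow white dish, 120 mm across, 18 mm tall, origin under its centre; leave alone
- brush: paint brush, 200 mm long along its x, lying flat at the far side, origin at its middle underneath; leave alone
Not all that is in view belongs to the job. Leave any orange look-alike of the caddy alone.

How it is judged:
On the way, in this order (a step that is already met when the one before it is completed fails the run):
1. the bar is swung clear of the stack (value of joint bar above 0.6 rad), for 0.2 s.
2. the top pot is lifted clear of the next pot, which stays in the stack (height (world z) of pot_top_center above 0.162 m and horizontal distance between pot_mid_center and caddy below 0.015 m and height (world z) of pot_mid_center below 0.09 m), for 0.1 s.
3. the pot stands upright on the tile, let go (x of pot_top_center in the frame of tile between -0.042 and 0.042 m and y of pot_top_center in the frame of tile between -0.042 and 0.042 m and height (world z) of pot_top_center between 0.037 and 0.046 m and angle between pot_top_center's own z axis and vertical below 0.1 rad and contact force between pot_top and the fingers below 0.1 N), for 0.3 s.
4. the bar is swung back over the stack (value of joint bar below 0.3 rad), for 0.2 s.
At the end, for the whole second after the job is handed in: The top pot stands at rest and upright (within 0.1 rad) on the tile, its axis within 42 mm of the tile's centre along each side of the tile; the bar is back over the stack (joint below 0.3 rad); the other two pots are still nested in the caddy, upright, within 15 mm of where they were (x of pot_top_center in the frame of tile between -0.042 and 0.042 m and y of pot_top_center in the frame of tile between -0.042 and 0.042 m and height (world z) of pot_top_center between 0.037 and 0.046 m and angle between pot_top_center's own z axis and vertical below 0.1 rad and value of joint bar below 0.3 rad and linear speed of pot_top below 0.02 m/s and distance of each of pot_mid_center, pot_low_center from where it was at the start of the episode below 0.015 m and angle between each of pot_mid_center, pot_low_center's own z axis and vertical below 0.12 rad); the robot touches nothing.
It fails at once if the next pot is dragged up with the top one (more than 8 mm) (height (world z) of pot_mid_center above 0.093 m or height (world z) of pot_low_center above 0.057 m).
It fails at once if the pot is dropped rather than set down (let go more than 20 mm above the tile) (contact force between pot_top and the fingers below 0.02 N and height (world z) of pot_top_center above 0.062 m and horizontal distance between pot_top_center and caddy above 0.1 m).
It fails at once if another thing on the table is shifted by more than 25 mm or knocked over (distance of any of jar_a, jar_b, jar_c, mug, tape, dish, brush from where it was at the start of the episode above 0.025 m or angle between any of jar_a, jar_b, jar_c, mug, tape, dish's own z axis and vertical above 0.4 rad).
It also fails if it takes over 64 s, if anything falls off the work surface, if the arm or the gripper's body presses on something with over 40 N, if the wrist force passes 120 N, or if a joint passes its speed limit or range.

## Working session

There is one attempt and no reset: what is moved stays moved. The work goes in short steps, Python scripts to look and compute and a shell command to move; the robot and the scene stay as the last step left them, time stands still between calls to the robot, and variables do not carry over. Pictures are saved under pics/ and viewed, at most 10 in all, crops included, and the job is handed in when it is done.

```bash
mkdir -p pics; cat > h.py <<'E'
from rig import *
import numpy as np, cv2
def save(s,n): cv2.imwrite('pics/'+n+'.png', s["pixels"][:,:,::-1])
def rays(s,uv,T=None):
    T=np.array(s["cam_to_world"]) if T is None else T
    p=cv2.undistortPoints(np.array(uv,float).reshape(-1,1,2),np.array(s["mtx"],float),np.array(s["distortion"],float)).reshape(-1,2)
    d=np.c_[p[:,0],-p[:,1],-np.ones(len(p))]@T[:3,:3].T
    return T[:3,3],d
def onz(s,uv,z,T=None):
    o,d=rays(s,uv,T); t=(np.broadcast_to(z,len(d))-o[2])/d[:,2]
    return o+d*t[:,None]
def bydepth(s,uv,T=None):
    o,d=rays(s,uv,T); uv=np.array(uv,int).reshape(-1,2)
    return o+d*s["depth"][uv[:,1],uv[:,0]][:,None]
E
python3 - <<'E'
from h import *
print({k:np.round(v,3) for k,v in get_obs().items()})
a=snapshot("top");b=snapshot("scene")
save(a,'top');save(b,'scene')
import pickle;pickle.dump((a,b),open('s0.pkl','wb'))
print(a["cam_to_world"],a["mtx"],a["distortion"],b["cam_to_world"])
E
```

```text
{'time': np.float64(0.0), 'joints': array([ 1.086,  0.207,  1.543, -0.   ,  1.394, -0.15 ]), 'qd': array([-0.   ,  0.001,  0.   ,  0.001, -0.   , -0.001]), 'tau': array([ 1.0000e-03, -3.8301e+01, -2.9161e+01,  0.0000e+00,  1.0000e-02,
       -0.0000e+00]), 'eef_pos': array([0.188, 0.543, 0.208]), 'orientation': array([ 0.166,  0.986, -0.001, -0.   ]), 'force': array([-0.588,  1.365, -0.431]), 'ft_torque': array([0.046, 0.031, 0.011]), 'gripper_force': np.float64(0.0), 'finger_gap': np.float64(0.085)}
[[-0.01161557  0.99815513 -0.05959374  0.35849495]
 [-0.9999288  -0.01143198  0.00342076 -0.01001907]
 [ 0.00273318  0.05962923  0.99821685  1.72176224]
 [ 0.          0.          0.          1.        ]] [[424.07622586   0.         252.28466366]
 [  0.         424.07622586 190.30132787]
 [  0.           0.           1.        ]] [-0.08760333  0.          0.          0.          0.        ] [[ 0.63057608 -0.51191408  0.58336762  1.13634782]
 [ 0.77612304  0.41844016 -0.47174237 -0.51835584]
 [-0.00261288  0.75023451  0.66116667  0.89081225]
 [ 0.          0.          0.          1.        ]]
```

View pics/top.png

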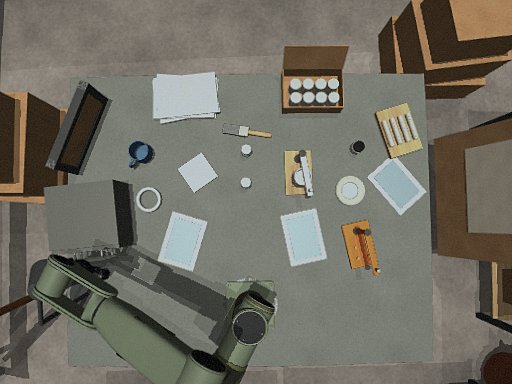

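View pics/scene.png

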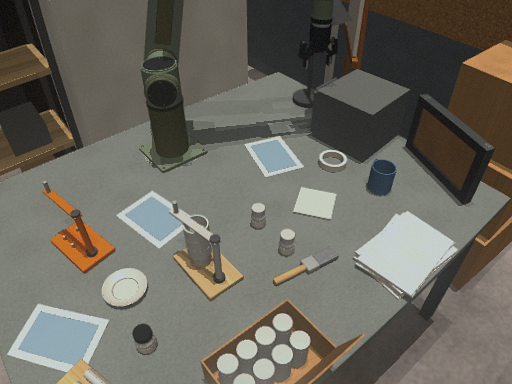

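The top view shows the plywood caddy at about (298,173) with the bar over it, the tile at (198,172), the jars at (246,150) and (246,183), and the orange decoy at (360,247). The scene view shows the bar's peg end at (174,208) and the post top at about (215,240).

```bash
python3 - <<'E'
from h import *
import pickle
a,b=pickle.load(open('s0.pkl','rb'))
A=a["pixels"][:,:,::-1];B=b["pixels"][:,:,::-1]
c1=cv2.resize(A[140:205,270:330],None,fx=6,fy=6,interpolation=cv2.INTER_CUBIC)
c2=cv2.resize(B[195:305,160:250],None,fx=4,fy=4,interpolation=cv2.INTER_CUBIC)
h=max(c1.shape[0],c2.shape[0]);o=np.zeros((h,c1.shape[1]+c2.shape[1],3),np.uint8)
o[:c1.shape[0],:c1.shape[1]]=c1;o[:c2.shape[0],c1.shape[1]:]=c2
cv2.imwrite('pics/crop.png',o)
# tile
hsv=cv2.cvtColor(A,cv2.COLOR_BGR2HSV)
def mask(lo,hi,x0,y0,x1,y1):
    m=cv2.inRange(hsv,lo,hi);k=np.zeros_like(m);k[y0:y1,x0:x1]=m[y0:y1,x0:x1];return k
m=mask((0,0,175),(180,50,255),170,145,228,200)
c=max(cv2.findContours(m,0,1)[0],key=cv2.contourArea)
w=onz(a,c.reshape(-1,2),.008)
r=cv2.minAreaRect((w[:,:2]*1000).astype(np.float32));print('tile',r)
m=mask((8,60,90),(30,255,255),275,140,320,205)
c=np.vstack([x for x in cv2.findContours(m,0,1)[0] if len(x)>15])
w=onz(a,c.reshape(-1,2),.015);print('caddy',cv2.minAreaRect((w[:,:2]*1000).astype(np.float32)))
for n,p,z in[('jara',(246,150),.07),('jarb',(246,183),.07)]:print(n,onz(a,[p],z))
E
```

```text
tile ((537.2549438476562, 206.76144409179688), (118.13591003417969, 117.48760986328125), 34.17204666137695)
caddy ((532.896484375, -200.19879150390625), (109.99198150634766, 179.13003540039062), 89.33377075195312)
jara [[0.61593281 0.00715873 0.07      ]]
jarb [[0.48595419 0.00853482 0.07      ]]
```

View pics/crop.png

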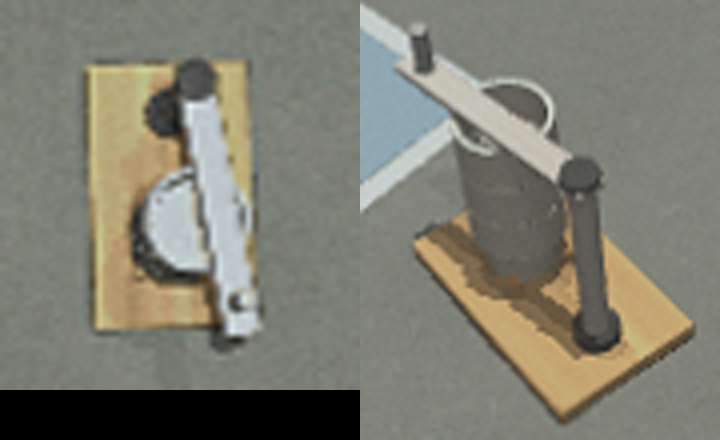

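```bash
python3 - <<'E'
from h import *
import pickle
a,b=pickle.load(open('s0.pkl','rb'))
f=lambda x,y:(270+x/6-.4,140+y/6-.4)
g=lambda x,y:(160+(x-360)/4-.4,195+y/4-.4)
pv=onz(a,[f(195,80)],.176)[0];print('pivot',pv,onz(b,[g(580,173)],.176)[0])
print('pot',onz(a,[f(192,225)],.153)[0], 'rim lr',onz(a,[f(140,225),f(250,225)],.153), 'sc',onz(b,[g(502,115)],.153)[0])
pg=onz(a,[f(243,296)],.205)[0];print('peg',pg,onz(b,[g(418,30)],.205)[0])
m=cv2.inRange(cv2.cvtColor(a["pixels"],cv2.COLOR_RGB2HSV),(8,60,90),(30,255,255))
for p in[(298,177),(302,153),(306,170),(310,190)]:print(bydepth(a,[p]))
d=pg-pv;print(np.hypot(*d[:2]),np.degrees(np.arctan2(d[1],d[0])))
E
```

```text
pivot [ 0.5863927  -0.20017754  0.176     ] [ 0.58993305 -0.20030658  0.176     ]
pot [ 0.49922591 -0.19934319  0.153     ] rim lr [[ 0.49957419 -0.16705     0.153     ]
 [ 0.49884119 -0.23541532  0.153     ]] sc [ 0.50175355 -0.20074058  0.153     ]
peg [ 0.45158909 -0.22287123  0.205     ] [ 0.45266981 -0.22467038  0.205     ]
[[ 0.50272149 -0.18964006  0.11992364]]
[[ 0.58634665 -0.19996848  0.17465692]]
[[ 0.52374585 -0.21401413  0.1702879 ]]
[[ 0.44779696 -0.22253111  0.20431296]]
0.13670046028348007 -170.4440700593907
```

Pivot is at about (0.5875,-0.200), the stack at about (0.501,-0.200), the peg at (0.45,-0.223) (bar about 0.16 rad) and the tile at (0.537,0.207). The spacings match the given sizes, so I'm moving out.

```bash
python3 -m crank '[[0,0,-2,0.12],[0,0,-2,0.12],[0,0,0,0.12],[0,0,0,0.12],[0,0,0,0.12],[0,0,0,0.12],[0,0,0,0.12],[0,0,0,0.12],[0,0,0,0.12]]' 0 40
python3 -m crank '[[0,3.4,0,0],[0,3.4,0,0],[0,3.4,0,0],[0,3.4,0,0],[-4,0,0,0],[-4,0,0,0],[-4,0,0,0],[-4,0,0,0],[-4,0,0,0],[-4,0,0,0],[-4,0,0,0],[-4,0,0,0]]'
python3 -m crank '[[-4,0,0,0],[-4,0,0,0],[-4,0,0,0],[-4,0,0,0],[-4,0,0,0],[-4,0,0,0],[-4,0,0,0],[-4,0,0,0],[-4,0,0,0],[-4,0,0,0],[-4,0,0,0],[0,0,0,0]]'; python3 -c "
from h import *
print(get_obs()['joints'],get_obs()['eef_pos'],get_obs()['orientation'])"
```

```text
time: 0.85
eef_pos: [0.1882, 0.5428, 0.2488]
orientation: [0.652, 0.758, -0.001, 0.0]
force: [-1.0, 0.5, -0.6]
finger_gap: -0.0002
gripper_force: 0.0
time: 1.85
eef_pos: [0.3722, 0.2466, 0.249]
orientation: [0.649, 0.761, -0.0, -0.0]
force: [0.2, -0.9, -0.1]
finger_gap: -0.0002
gripper_force: 0.0
time: 2.85
eef_pos: [0.4417, -0.1926, 0.2491]
orientation: [0.652, 0.758, -0.001, 0.001]
force: [1.3, 0.6, 0.4]
finger_gap: 0.0002
gripper_force: 0.0
[-0.58889669 -0.02592356  1.71152973 -0.00298705  1.45431954 -0.73867816] [ 0.44172904 -0.19260035  0.24913551] [ 0.65208692  0.75814231 -0.00137148  0.00100729]
```

```bash
python3 -m crank '[[0,0.2,2.2,0],[0,0.2,2.2,0],[0,0,2.3,0],[0,0,0,0],[-0.5,0,0,0],[-0.5,0,0,0],[-0.4,0,0,0],[0,0,0,0]]'
python3 -m crank '[[-0.85,-0.08,0,-0.06],[-0.85,-0.08,0,-0.06],[-0.85,-0.08,0,-0.06],[-0.85,-0.08,0,-0.06],[-0.85,-0.08,0,-0.06],[-0.85,-0.08,0,-0.06],[-0.85,-0.08,0,-0.06],[-0.85,-0.08,0,-0.06],[-0.85,-0.08,0,-0.06],[0,0,0,0]]'
python3 -c "
from h import *
s=snapshot('scene');save(s,'sc2')"
```

```text
time: 3.52
eef_pos: [0.449, -0.201, 0.1845]
orientation: [0.65, 0.76, 0.0, 0.002]
force: [0.4, -0.2, 0.6]
finger_gap: 0.0002
gripper_force: 0.0
time: 4.35
eef_pos: [0.4715, -0.2736, 0.1839]
orientation: [0.423, 0.906, -0.001, 0.002]
force: [-0.5, -0.0, 0.4]
finger_gap: -0.0001
gripper_force: 0.0
```

View pics/sc2.png

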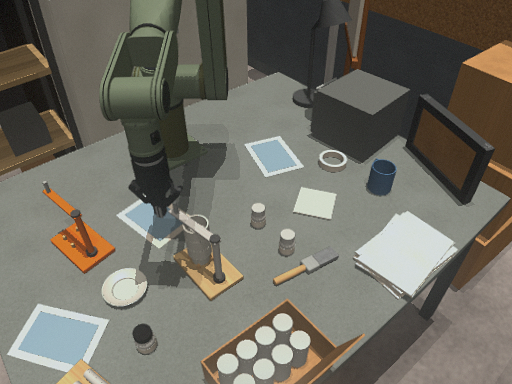

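The scene view shows the gripper tip near (160,205), while the bar still runs over the pots from (215,240) to (180,212). I'll check whether it has moved at all.

```bash
python3 - <<'E'
from h import *
s=snapshot('scene');t=snapshot('top')
o=np.zeros((400,800,3),np.uint8)
o[:400,:400]=cv2.resize(s["pixels"][175:275,140:240,::-1],(400,400),interpolation=cv2.INTER_CUBIC)
o[:400,400:]=cv2.resize(t["pixels"][130:210,270:350,::-1],(400,400),interpolation=cv2.INTER_CUBIC)
cv2.imwrite('pics/c3.png',o)
T=np.linalg.inv(s["cam_to_world"]);p=T[:3,:3]@get_obs()['eef_pos']+T[:3,3];print(cv2.projectPoints(np.array([[p[0],-p[1],-p[2]]]),np.zeros(3),np.zeros(3),np.array(s['mtx']),np.array(s['distortion']))[0])
E
```

```text
[[[162.4315824  220.91479081]]]
```

View pics/c3.png

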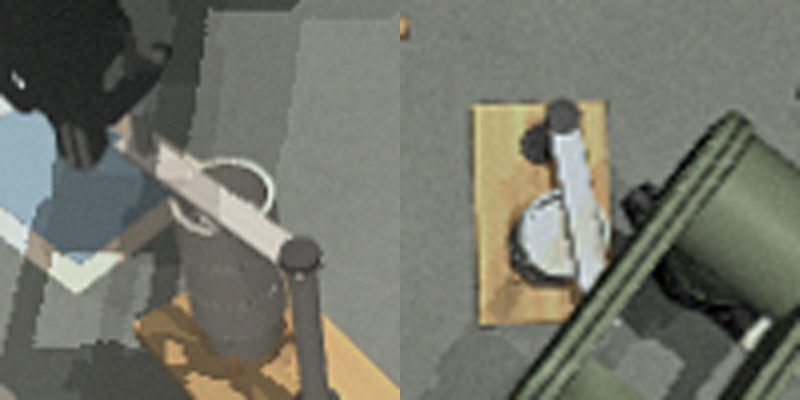

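The bar hasn't moved: the peg is still at scene (175,205) and the finger ends are at (159,216), above where the TCP projects (162,221). I'll measure the fingertips by depth.

```bash
python3 - <<'E'
from h import *
s=snapshot('scene');ob=get_obs();print(ob['eef_pos'])
for v in range(204,224,2):
    print(v,[tuple(np.round(bydepth(s,[(u,v)])[0],3)) for u in (156,159,162,165)])
print('peg',[tuple(np.round(bydepth(s,[(175,v)])[0],3)) for v in (200,203,206,209)])
w=snapshot('wrist');save(w,'w1');print(np.round(w['T_tool_cam'],3).tolist())
E
```

```text
[ 0.47030999 -0.27149049  0.18296963]
204 [(np.float64(0.477), np.float64(-0.28), np.float64(0.251)), (np.float64(0.486), np.float64(-0.276), np.float64(0.255)), (np.float64(0.49), np.float64(-0.271), np.float64(0.254)), (np.float64(0.496), np.float64(-0.266), np.float64(0.256))]
206 [(np.float64(0.473), np.float64(-0.28), np.float64(0.24)), (np.float64(0.482), np.float64(-0.276), np.float64(0.245)), (np.float64(0.491), np.float64(-0.272), np.float64(0.25)), (np.float64(0.479), np.float64(-0.26), np.float64(0.233))]
208 [(np.float64(0.474), np.float64(-0.281), np.float64(0.236)), (np.float64(0.479), np.float64(-0.276), np.float64(0.237)), (np.float64(0.482), np.float64(-0.27), np.float64(0.235)), (np.float64(0.482), np.float64(-0.263), np.float64(0.231))]
210 [(np.float64(0.473), np.float64(-0.282), np.float64(0.229)), (np.float64(0.481), np.float64(-0.278), np.float64(0.233)), (np.float64(0.481), np.float64(-0.271), np.float64(0.228)), (np.float64(0.486), np.float64(-0.265), np.float64(0.229))]
212 [(np.float64(0.467), np.float64(-0.281), np.float64(0.217)), (np.float64(0.481), np.f
[... 1038 characters left out ...]
.float64(-0.207), np.float64(-0.001)), (np.float64(0.297), np.float64(-0.199), np.float64(-0.003))]
222 [(np.float64(0.293), np.float64(-0.227), np.float64(0.003)), (np.float64(0.299), np.float64(-0.22), np.float64(0.003)), (np.float64(0.301), np.float64(-0.211), np.float64(-0.001)), (np.float64(0.307), np.float64(-0.204), np.float64(-0.0))]
peg [(np.float64(0.243), np.float64(-0.13), np.float64(0.001)), (np.float64(0.455), np.float64(-0.224), np.float64(0.203)), (np.float64(0.457), np.float64(-0.226), np.float64(0.195)), (np.float64(0.454), np.float64(-0.227), np.float64(0.183))]
[[0.0, 0.945, 0.326, 0.084], [1.0, -0.001, 0.001, -0.001], [0.001, 0.326, -0.945, -0.166], [0.0, 0.0, 0.0, 1.0]]
```

View pics/w1.png

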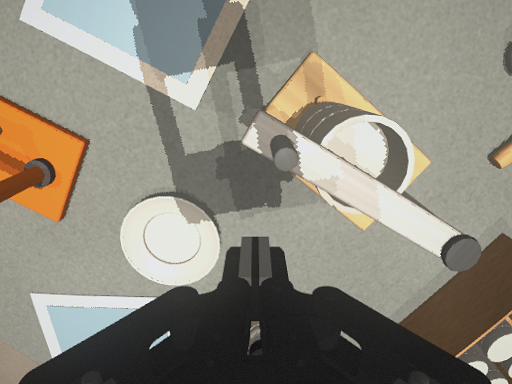

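The wrist view shows the peg at (285,152), the post cap at (461,252) and the closed fingertips ending at about (257,238). By depth the finger ends are about 25 mm above the reported TCP, so the sweep passed over the peg. I'll cross-check with the wrist camera.

```bash
cat >> h.py <<'E'
from scipy.spatial.transform import Rotation as R
def wT(ob,w):
    M=np.eye(4);M[:3,:3]=R.from_quat(ob['orientation']).as_matrix();M[:3,3]=ob['eef_pos'];return M@np.array(w['T_tool_cam'])
E
python3 - <<'E'
from h import *
ob=get_obs();w=snapshot('wrist');T=wT(ob,w)
px=[(250,240),(262,240),(257,240),(250,248),(262,248),(250,262),(262,262)]
print('tip tool',np.round(bydepth(w,px,np.array(w['T_tool_cam'])),3))
print('cap',bydepth(w,[(461,252)],T),'peg',bydepth(w,[(287,152),(290,145)],T),'table',bydepth(w,[(380,300),(100,150)],T),'bar',bydepth(w,[(360,200)],T))
E
```

```text
tip tool [[ 0.011 -0.003 -0.032]
 [ 0.011  0.003 -0.031]
 [ 0.011  0.    -0.031]
 [ 0.011 -0.003 -0.039]
 [ 0.011  0.002 -0.039]
 [ 0.011 -0.003 -0.051]
 [ 0.011  0.002 -0.051]]
cap [[ 0.58280381 -0.20148863  0.1785032 ]] peg [[ 0.4475407  -0.2226732   0.20649087]
 [ 0.44821208 -0.22006709  0.19820651]] table [[ 0.72580904 -0.31440678  0.00219514]
 [ 0.32899238 -0.3779903   0.00168141]] bar [[ 0.50904367 -0.21994574  0.17120009]]
```

Both cameras agree that the closed fingertips end about 26 mm short of the reported TCP. I'll retrace, go about 3 cm lower and push again.

```bash
python3 -m crank '[[0,0,-1.5,0],[0.85,0.03,0,0.06],[0.85,0.03,0,0.06],[0.85,0.03,0,0.06],[0.85,0.03,0,0.06],[0.85,0.03,0,0.06],[0.85,0.03,0,0.06],[0.85,0.03,0,0.06],[0.85,0.03,0,0.06],[0.85,0.03,0,0.06],[1.4,0,0,0],[0,0,0,0]]'
python3 -c "
from h import *
o=get_obs();M=R.from_quat(o['orientation']).as_matrix();print(o['eef_pos'],M[:,0],(np.array([.4492,-.2233,.15])-o['eef_pos'])@M)"
```

```text
time: 5.65
eef_pos: [0.4365, -0.1865, 0.1974]
orientation: [0.648, 0.761, 0.0, -0.001]
force: [0.2, 0.0, -0.4]
finger_gap: 0.0002
gripper_force: 0.0
[ 0.43651664 -0.18648468  0.19742254] [-0.15926013  0.98723517  0.00171413] [-0.03844662  0.00667724  0.04735403]
```

```bash
python3 -m crank '[[0,0.5,1.5,0],[0,0,1.5,0],[0,0,1.5,0],[-0.7,0,0,0],[-0.7,0,0,0],[-0.6,0,0,0],[-0.85,-0.08,0,-0.06],[-0.85,-0.08,0,-0.06],[-0.85,-0.08,0,-0.06],[-0.85,-0.08,0,-0.06]]'
python3 -c "
from h import *
s=snapshot('scene')
print(bydepth(s,[(175,206)]),bydepth(s,[(190,215)]))"
python3 -m crank '[[-0.85,-0.08,0,-0.06],[-0.85,-0.08,0,-0.06],[-0.85,-0.08,0,-0.06],[-0.85,-0.08,0,-0.06],[-0.85,-0.08,0,-0.06],[-0.85,-0.08,0,-0.06],[-0.85,-0.08,0,-0.06],[0,0,0,0]]'
python3 -c "
from h import *
s=snapshot('scene');save(s,'sc4');ob=get_obs();w=snapshot('wrist');save(w,'w4')
o=np.zeros((384,768,3),np.uint8);o[:,:384]=cv2.resize(s['pixels'][150:300,130:280,::-1],(384,384));o[:,384:]=w['pixels'][:,100:484,::-1];cv2.imwrite('pics/c4.png',o)"
```

```text
time: 6.48
eef_pos: [0.4513, -0.2431, 0.154]
orientation: [0.553, 0.833, 0.0, 0.001]
force: [0.1, 1.2, 0.5]
finger_gap: -0.0002
gripper_force: 0.4
[[ 0.48986713 -0.24025207  0.22930962]] [[ 0.32901294 -0.12739492 -0.00124693]]
time: 7.2
eef_pos: [0.4793, -0.2962, 0.1539]
orientation: [0.368, 0.93, -0.001, 0.002]
force: [0.4, 0.7, 0.2]
finger_gap: -0.0005
gripper_force: 0.0
```

View pics/c4.png

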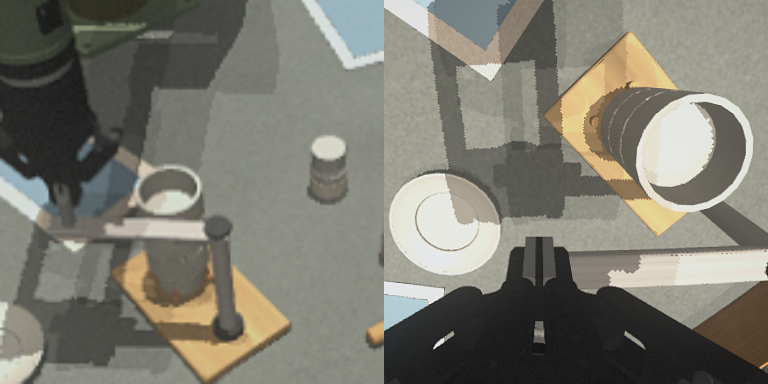

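The bar is now moving with the fingers: it's off the stack, and the wrist view shows the open pot rim at about (694,150) in this composite. I'll swing further, back off and rise.

```bash
python3 -m crank '[[-0.85,-0.08,0,-0.06],[-0.85,-0.08,0,-0.06],[-0.85,-0.08,0,-0.06],[-0.85,-0.08,0,-0.06],[-0.85,-0.08,0,-0.06],[-0.85,-0.08,0,-0.06],[-0.85,-0.08,0,-0.06],[0,0,0,0],[0,0,0,0],[0.7,0,0,0],[0.7,0,0,0],[0,0,0,0]]'
python3 -m crank '[[0,0,-3,0],[0,0,-3,0],[0,0,-3,0],[0,0,0,0],[0,0,0,0],[0,0,0,0]]' 8.5
python3 - <<'E'
from h import *
ob=get_obs();w=snapshot('wrist');save(w,'w5');print(ob['joints'],ob['eef_pos'],ob['orientation'])
t=snapshot('top');save(t,'t5')
o=np.zeros((384,800,3),np.uint8);o[:,:512]=w['pixels'][:,:,::-1];o[:288,512:]=cv2.resize(t['pixels'][130:210,270:350,::-1],(288,288));cv2.imwrite('pics/c5.png',o)
E
```

```text
time: 8.3
eef_pos: [0.5096, -0.3253, 0.1524]
orientation: [0.167, 0.986, 0.0, -0.001]
force: [-0.2, 0.8, 0.0]
finger_gap: -0.0001
gripper_force: 0.0
time: 8.8
eef_pos: [0.5109, -0.3259, 0.2424]
orientation: [0.166, 0.986, 0.0, -0.0]
force: [-0.6, 0.4, -0.0]
finger_gap: 0.0722
gripper_force: 0.0
[-7.10605315e-01  2.49244376e-01  1.42156804e+00 -9.97326022e-06
  1.47103024e+00 -1.94714049e+00] [ 0.51089862 -0.3259492   0.24242558] [ 1.66353104e-01  9.86066240e-01  6.03944699e-05 -1.09559042e-04]
```

View pics/c5.png

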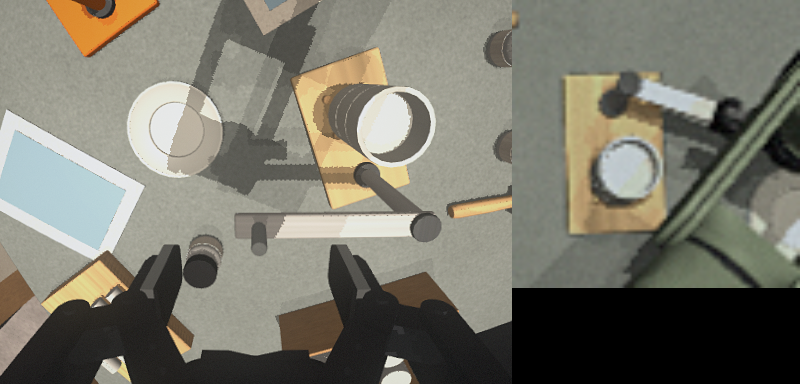

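The bar now stands at about 1.25 rad, clear of the stack, and the rim shows at (397,125) in the wrist view. The open finger ends are at about (168,245) and (341,245). I'll measure the rim and the finger ends.

```bash
python3 - <<'E'
from h import *
ob=get_obs();w=snapshot('wrist');T=wT(ob,w);D=np.array(w['T_tool_cam'])
vv,uu=np.mgrid[60:190,330:450];P=bydepth(w,np.c_[uu.ravel(),vv.ravel()],T)
k=abs(P[:,2]-.1545)<.004;print(k.sum(),P[k,2].mean());q=P[k,:2]
A=np.c_[2*q,np.ones(len(q))]
for _ in range(3):
    s,_,_,_=np.linalg.lstsq(A,(q**2).sum(1),rcond=None);c=s[:2];r=np.hypot(*(q-c).T);print(c,r.mean(),r.min(),r.max());kk=abs(r-.031)<.006;q=q[kk];A=A[kk]
cb=(np.array([c[0],c[1],ob['eef_pos'][2]])-ob['eef_pos'])@R.from_quat(ob['orientation']).as_matrix();print('delta tool',cb)
vv,uu=np.mgrid[236:300,130:380];P=bydepth(w,np.c_[uu.ravel(),vv.ravel()],D);k=(abs(P[:,0])<.02)&(P[:,2]>-.08);P=P[k]
for sg in(-1,1):
    Q=P[P[:,1]*sg>0];i=np.argsort(-Q[:,2])[:6];print(np.round(Q[i],3).tolist())
E
```

```text
1730 0.15590929416630697
[ 0.50166107 -0.20440741] 0.03034201957798641 0.026914189733414612 0.03400222261519471
[ 0.50166107 -0.20440741] 0.03034201957798641 0.026914189733414612 0.03400222261519471
[ 0.50166107 -0.20440741] 0.03034201957798641 0.026914189733414612 0.03400222261519471
delta tool [0.04790302 0.11153325 0.00028796]
[[-0.001, -0.043, -0.036], [0.004, -0.043, -0.036], [-0.006, -0.043, -0.036], [0.004, -0.043, -0.036], [0.005, -0.043, -0.036], [-0.001, -0.043, -0.036]]
[[0.003, 0.042, -0.035], [-0.007, 0.042, -0.036], [-0.005, 0.042, -0.036], [-0.001, 0.042, -0.036], [0.005, 0.041, -0.036], [0.004, 0.042, -0.036]]
```

```bash
python3 -m crank '[[0,0,-2,0],[2.4,0,0,0],[2.4,0,0,0],[0,2.8,0,0],[0,2.8,0,0],[0,2.8,0,0],[0,2.8,0,0],[0,0,0,0],[0,0,0,0]]' 8.5
cat > rim.py <<'E'
from h import *
ob=get_obs();w=snapshot('wrist');T=wT(ob,w);save(w,'w_%d'%(ob['time']*100))
vv,uu=np.mgrid[0:384,0:512];P=bydepth(w,np.c_[uu.ravel(),vv.ravel()],T)
k=(abs(P[:,2]-.1545)<.004)&(np.hypot(P[:,0]-.501,P[:,1]+.202)<.045);q=P[k,:2]
for _ in range(3):
    s=np.linalg.lstsq(np.c_[2*q,np.ones(len(q))],(q**2).sum(1),rcond=None)[0];c=s[:2];r=np.hypot(*(q-c).T);q=q[abs(r-.031)<.005]
print(len(q),c,r.mean(),'z',P[k,2].mean(),ob['eef_pos'],(np.r_[c,ob['eef_pos'][2]]-ob['eef_pos'])@R.from_quat(ob['orientation']).as_matrix())
a=np.arctan2(*(q-c).T[::-1]);print(np.histogram(a,8,(-np.pi,np.pi))[0])
E
python3 rim.py
```

```text
time: 9.7
eef_pos: [0.5025, -0.2032, 0.2613]
orientation: [0.165, 0.986, 0.0, -0.001]
force: [-0.2, -0.2, -0.2]
finger_gap: 0.0851
gripper_force: 0.0
1258 [ 0.50171947 -0.20364721] 0.0303568509601497 z 0.15613712553780892 [ 0.5024568  -0.20323627  0.26132422] [ 5.63655450e-04 -6.28350689e-04  1.17551018e-06]
[160 140 163 170 164 142 149 170]
```

```bash
python3 -m crank '[[0,0,2.5,0],[0,0,2.5,0],[0,0,2.5,0],[0,0,1,0],[0,0,1,0],[0,0,0,0],[0,0,0,0]]'
python3 - <<'E'
from h import *
s=snapshot('scene');ob=get_obs();print(ob['eef_pos'])
o=cv2.resize(s['pixels'][160:260,150:250,::-1],(600,600),interpolation=cv2.INTER_CUBIC);cv2.imwrite('pics/c6.png',o)
w=snapshot('wrist');D=np.array(w['T_tool_cam'])
vv,uu=np.mgrid[0:384,0:512];P=bydepth(w,np.c_[uu.ravel(),vv.ravel()],D);k=(abs(P[:,0])<.013)&(P[:,2]>-.06)&(P[:,2]<0)&(abs(P[:,1])>.039)&(abs(P[:,1])<.06)
P=P[k];print(np.percentile(P[:,2],[50,90,98,100]),P[:,1].min(),P[:,1].max())
E
```

```text
time: 10.33
eef_pos: [0.5029, -0.2054, 0.1679]
orientation: [0.166, 0.986, -0.0, 0.0]
force: [-0.5, -0.3, -0.2]
finger_gap: 0.0851
gripper_force: 0.0
[ 0.5035411  -0.20562419  0.16881168]
[-0.05078762 -0.04150761 -0.03783998 -0.03626735] -0.05731276183166009 0.0557599314404316
```

View pics/c6.png

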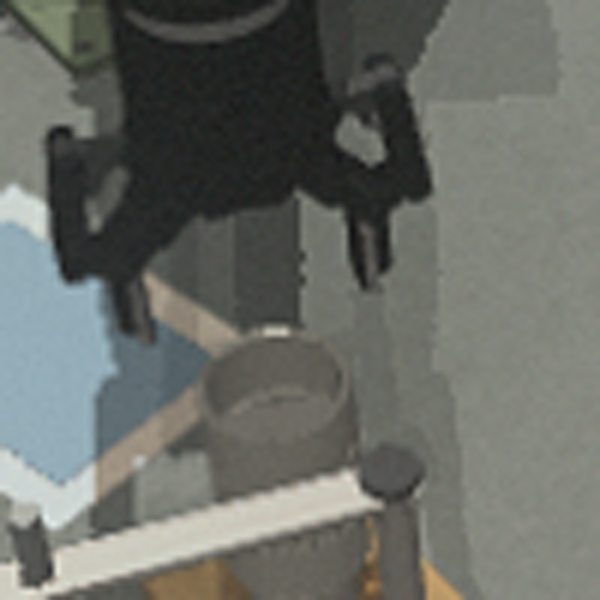

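The gripper straddles the stack, but the tips at (145,340) and (372,288) in the crop look as high as the rim or higher. I'll check by depth in the scene camera.

```bash
python3 - <<'E'
from h import *
s=snapshot('scene')
for u,v in[(174,216),(173,214),(172,212),(211,207),(211,205),(211,203),(196,216),(174,217),(211,208)]:print((u,v),np.round(bydepth(s,[(u,v)])[0],3))
E
python3 rim.py
```

```text
(174, 216) [ 0.501 -0.252  0.212]
(173, 214) [ 0.498 -0.253  0.217]
(172, 212) [ 0.499 -0.255  0.226]
(211, 207) [ 0.532 -0.167  0.213]
(211, 205) [ 0.53  -0.166  0.217]
(211, 203) [ 0.529 -0.165  0.223]
(196, 216) [ 0.481 -0.185  0.152]
(174, 217) [ 0.499 -0.252  0.207]
(211, 208) [ 0.529 -0.166  0.206]
2726 [ 0.50139735 -0.20342313] 0.03020092470427808 z 0.15595662696391602 [ 0.50388623 -0.20559494  0.16938891] [ 3.06317333e-03  1.23618360e-03 -1.11135613e-05]
[340 285 342 382 367 307 315 388]
```

The tips are at z≈0.206, matching the wrist camera: the tip is the TCP plus 36 mm when open. So the TCP has to go to about 0.095, with the tips at 0.131 before closing.

```bash
python3 -m crank '[[0.1,0.1,2,0],[0.1,0,2,0],[0,0,1.5,0],[0,0,1,0],[0,0,0.7,0],[0,0,0,0],[0,0,0,0]]'
python3 - <<'E'
from h import *
s=snapshot('scene');ob=get_obs();print(ob['eef_pos'],ob['force'])
cv2.imwrite('pics/c7.png',cv2.resize(s['pixels'][180:260,160:240,::-1],(480,480),interpolation=cv2.INTER_CUBIC))
E
```

```text
time: 11.12
eef_pos: [0.5017, -0.2034, 0.0961]
orientation: [0.166, 0.986, -0.0, 0.0]
force: [0.6, -0.2, -0.3]
finger_gap: 0.0849
gripper_force: 0.0
[ 0.50202905 -0.20362526  0.09661592] [ 0.33585638 -0.24484143  0.50701693]
```

View pics/c7.png

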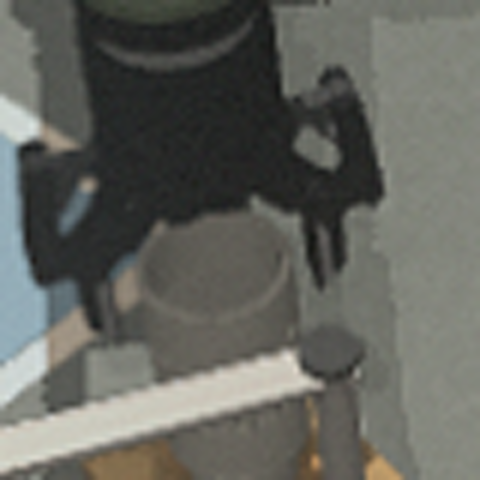

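The fingers flank the upper part of the top collar and the tips are above its lower edge. I'll close and lift gently, then check.

```bash
python3 -m crank '[[0,0,0.2,0],[0,0,0,0],[0,0,0,0],[0,0,0,0],[0,0,0,0],[0,0,0,0],[0,0,0,0],[0,0,0,0]]' 5.5 40
python3 -m crank '[[0,0,-0.25,0],[0,0,-0.25,0],[0,0,0,0]]'
python3 - <<'E'
from h import *
s=snapshot('scene')
cv2.imwrite('pics/c8.png',cv2.resize(s['pixels'][180:280,160:240,::-1],(480,600),interpolation=cv2.INTER_CUBIC))
w=snapshot('wrist');D=np.array(w['T_tool_cam'])
vv,uu=np.mgrid[150:384,0:512];P=bydepth(w,np.c_[uu.ravel(),vv.ravel()],D);
for lo,hi in[(-.075,-.055),(-.055,-.04),(-.04,-.02),(-.02,.02)]:
    k=(P[:,2]>lo)&(P[:,2]<hi)&(abs(P[:,1])<.034)&(abs(P[:,0])<.045);print(lo,k.sum(),np.median(P[k],0) if k.sum() else '')
E
```

```text
time: 11.83
eef_pos: [0.5022, -0.2037, 0.0948]
orientation: [0.166, 0.986, -0.0, 0.001]
force: [0.7, -0.4, 5.5]
finger_gap: 0.0661
gripper_force: 45.1
time: 12.08
eef_pos: [0.5007, -0.2029, 0.0983]
orientation: [0.166, 0.986, 0.0, -0.001]
force: [0.0, 0.2, -1.3]
finger_gap: 0.0662
gripper_force: 44.7
-0.075 7289 [ 0.00516916  0.00117536 -0.06150659]
-0.055 5463 [-0.0121551  -0.00063615 -0.04815927]
-0.04 8843 [-0.00702705 -0.00021842 -0.03027817]
-0.02 2022 [ 0.0282523  -0.00066088 -0.00312937]
```

View pics/c8.png

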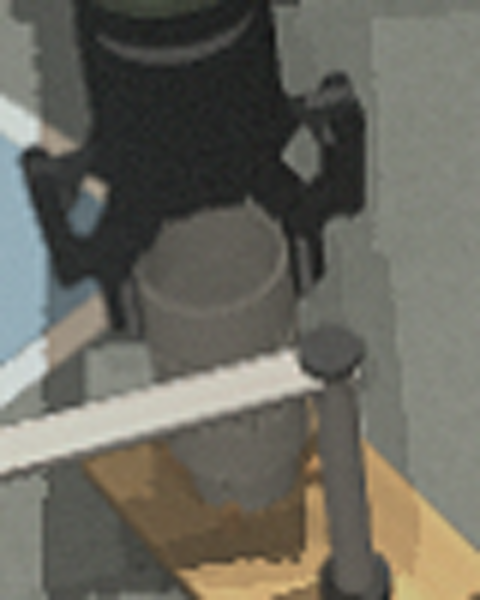

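The collar is gripped (66 mm gap) and the force of about −1.3 N fits one pot. I'll lift slowly while watching the weight.

```bash
python3 -m crank '[[0,0,-0.2,0],[0,0,-0.2,0],[0,0,0,0]]'; python3 -m crank '[[0,0,-0.5,0],[0,0,-0.5,0],[0,0,-0.5,0],[0,0,-0.5,0],[0,0,-0.5,0],[0,0,-0.5,0],[0,0,-0.5,0],[0,0,0,0],[0,0,0,0]]'
python3 -m crank '[[0,0,-1,0],[0,0,-1,0],[0,0,-1,0],[0,0,-1,0],[0,0,0,0],[0,0,0,0]]'
python3 - <<'E'
from h import *
s=snapshot('scene');save(s,'sc9')
for uv in[(196,205),(194,212),(194,222),(194,226),(194,230),(194,240)]:print(uv,np.round(bydepth(s,[uv])[0],3))
o=get_obs();M=R.from_quat(o['orientation']).as_matrix();print(o['eef_pos'],(np.array([.537,.207,0])-o['eef_pos'])@M)
cv2.imwrite('pics/c9.png',cv2.resize(s['pixels'][160:280,160:240,::-1],(400,600),interpolation=cv2.INTER_CUBIC))
E
```

```text
time: 12.43
eef_pos: [0.5014, -0.2033, 0.1029]
orientation: [0.166, 0.986, -0.0, 0.0]
force: [0.0, -0.2, -1.2]
finger_gap: 0.0663
gripper_force: 44.7
time: 13.18
eef_pos: [0.5015, -0.2033, 0.1381]
orientation: [0.166, 0.986, -0.0, 0.001]
force: [0.1, 0.4, -0.5]
finger_gap: 0.0657
gripper_force: 44.8
time: 13.68
eef_pos: [0.502, -0.2036, 0.1791]
orientation: [0.166, 0.986, -0.001, 0.001]
force: [0.0, 0.2, -2.0]
finger_gap: 0.0657
gripper_force: 45.0
(196, 205) [ 0.497 -0.188  0.206]
(194, 212) [ 0.534 -0.215  0.227]
(194, 222) [ 0.527 -0.216  0.189]
(194, 226) [ 0.523 -0.216  0.171]
(194, 230) [ 0.475 -0.193  0.1  ]
(194, 240) [ 0.494 -0.207  0.087]
[ 0.50139394 -0.20326431  0.17809757] [0.10092678 0.39933002 0.17791195]
```

View pics/c9.png

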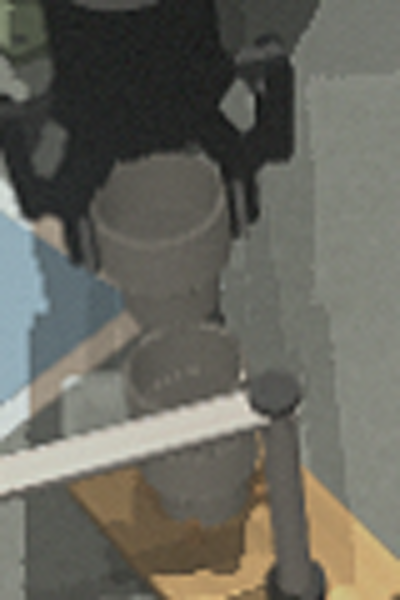

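The top pot is clear and the middle one stays. I've viewed more pictures than allowed (12 against 10), so I'll work from numbers only from here. Next I carry the pot to the tile.

```bash
python3 -m crank '[[0.84,3.33,0,0],[0.84,3.33,0,0],[0.84,3.33,0,0],[0.84,3.33,0,0],[0.84,3.33,0,0],[0.84,3.33,0,0],[0.84,3.33,0,0],[0.84,3.33,0,0],[0.84,3.33,0,0],[0.84,3.33,0,0],[0.84,3.33,0,0],[0.84,3.33,0,0]]'
python3 -m crank '[[0,0,0,0],[0,0,2.5,0],[0,0,2.5,0],[0,0,2.5,0],[0,0,2.5,0],[0,0,2,0],[0,0,1.5,0],[0,0,1,0],[0,0,0.5,0],[0,0,0.3,0],[0,0,0,0],[0,0,0,0]]'
python3 - <<'E'
from h import *
o=get_obs();print(o['eef_pos'],o['force'])
w=snapshot('wrist');T=wT(o,w);hsv=cv2.cvtColor(w['pixels'],cv2.COLOR_RGB2HSV)
vv,uu=np.mgrid[0:384,0:512];P=bydepth(w,np.c_[uu.ravel(),vv.ravel()],T)
k=(abs(P[:,2]-.008)<.004)&(hsv[:,:,2].ravel()>150)&(hsv[:,:,1].ravel()<50)
q=P[k,:2];q=q[np.hypot(q[:,0]-.537,q[:,1]-.207)<.1];print(len(q),q.min(0),q.max(0))
s=snapshot('scene')
vv,uu=np.mgrid[150:250,270:360];P=bydepth(s,np.c_[uu.ravel(),vv.ravel()])
k=(P[:,2]>.008)&(np.hypot(P[:,0]-.537,P[:,1]-.207)<.034);print('lowest',np.percentile(P[k,2],[1,5,20,80]))
E
```

```text
time: 14.73
eef_pos: [0.5361, 0.209, 0.1766]
orientation: [0.166, 0.986, -0.0, -0.001]
force: [0.9, 0.4, -0.9]
finger_gap: 0.066
gripper_force: 45.2
time: 15.73
eef_pos: [0.5378, 0.2075, 0.0255]
orientation: [0.166, 0.986, 0.0, 0.001]
force: [0.2, 0.8, -1.2]
finger_gap: 0.0659
gripper_force: 45.4
[0.53775118 0.20753777 0.02548463] [ 0.21100615  0.75409411 -1.19111686]
17351 [0.44413632 0.1096248 ] [0.57599181 0.296408  ]
lowest [0.00816019 0.01034442 0.05267509 0.15178753]
```

```bash
for i in 1; do python3 -m crank '[[0,0,0.2,0],[0,0,0.2,0],[0,0,0.15,0],[0,0,0,0],[0,0,0,0]]'; done; python3 -c "
from h import *
s=snapshot('scene');vv,uu=np.mgrid[170:215,285:345]
P=bydepth(s,np.c_[uu.ravel(),vv.ravel()]);k=(np.hypot(P[:,0]-.537,P[:,1]-.207)<.040)&(P[:,2]>.005)&(P[:,2]<.09);q=P[k]
for z in np.arange(.006,.09,.006):
  m=abs(q[:,2]-z)<.003;print(round(z,3),m.sum(),np.round(q[m].mean(0),3) if m.sum() else '')
"
```

```text
time: 16.25
eef_pos: [0.5367, 0.2074, 0.0189]
orientation: [0.166, 0.986, -0.0, -0.0]
force: [-0.6, 0.2, -2.0]
finger_gap: 0.066
gripper_force: 45.4
0.006 122 [0.546 0.196 0.007]
0.012 41 [0.546 0.193 0.011]
0.018 20 [0.548 0.193 0.018]
0.024 22 [0.551 0.196 0.024]
0.03 19 [0.552 0.194 0.03 ]
0.036 12 [0.55  0.189 0.035]
0.042 10 [0.529 0.223 0.044]
0.048 78 [0.537 0.211 0.048]
0.054 62 [0.54  0.209 0.054]
0.06 54 [0.545 0.204 0.06 ]
0.066 53 [0.545 0.207 0.066]
0.072 50 [0.547 0.209 0.072]
0.078 64 [0.549 0.209 0.078]
0.084 14 [0.548 0.219 0.084]
```

```bash
python3 -m crank '[[0,0,0.1,0],[0,0,0.1,0],[0,0,0,0],[0,0,0,0]]'; python3 -m crank '[[0,0,0.1,0],[0,0,0,0],[0,0,0,0]]'
```

```text
time: 16.63
eef_pos: [0.5368, 0.2074, 0.017]
orientation: [0.166, 0.986, -0.0, -0.0]
force: [-0.3, 0.3, -1.4]
finger_gap: 0.0661
gripper_force: 45.4
time: 16.88
eef_pos: [0.5369, 0.2074, 0.0161]
orientation: [0.166, 0.986, -0.0, -0.0]
force: [-0.3, 0.5, -0.2]
finger_gap: 0.066
gripper_force: 45.4
```

```bash
python3 -m crank '[[0,0,0.1,0],[0,0,0,0],[0,0,0,0]]'; python3 -m crank '[[0,0,0,0],[0,0,0,0],[0,0,0,0],[0,0,0,0],[0,0,0,0],[0,0,0,0],[0,0,0,0],[0,0,0,0]]' 8.5; python3 -m crank '[[0,0,-1,0],[0,0,-2,0],[0,0,-3,0],[0,0,-4,0],[0,0,-4,0],[0,0,-4,0],[0,0,-4,0],[0,0,0,0],[0,0,0,0]]'
cat > potchk.py <<'E'
from h import *
s=snapshot('top')
vv,uu=np.mgrid[140:205,165:230];P=bydepth(s,np.c_[uu.ravel(),vv.ravel()]);k=(abs(P[:,2]-.076)<.006)&(np.hypot(P[:,0]-.537,P[:,1]-.207)<.06)
print('top',k.sum(),P[k].mean(0))
s=snapshot('scene');vv,uu=np.mgrid[150:225,275:355];P=bydepth(s,np.c_[uu.ravel(),vv.ravel()]);k=(abs(P[:,2]-.076)<.005)&(np.hypot(P[:,0]-.537,P[:,1]-.207)<.06);print('scene',k.sum(),P[k].mean(0),P[k].min(0),P[k].max(0))
E
python3 potchk.py; sed 's/.1545)/.076)/;s/-.501,/-.537,/;s/+.202)/-.207)/' rim.py > rim2.py; python3 rim2.py
```

```text
time: 17.13
eef_pos: [0.537, 0.2074, 0.0159]
orientation: [0.166, 0.986, -0.0, 0.0]
force: [-2.9, -0.4, 5.6]
finger_gap: 0.0658
gripper_force: 45.9
time: 17.8
eef_pos: [0.5369, 0.2074, 0.015]
orientation: [0.166, 0.986, -0.0, -0.0]
force: [0.5, 0.1, 0.6]
finger_gap: 0.0851
gripper_force: 0.0
time: 18.55
eef_pos: [0.5393, 0.208, 0.2403]
orientation: [0.166, 0.986, 0.002, 0.004]
force: [-0.6, -0.5, -1.0]
finger_gap: 0.0845
gripper_force: 0.0
top 16 [0.52227855 0.20278492 0.07566665]
scene 108 [0.54002451 0.20787043 0.07453036] [0.50666898 0.17381847 0.07102372] [0.57144667 0.24125137 0.07854276]
889 [0.53674422 0.20654995] 0.03041353284593856 z 0.07737153400191886 [0.53632347 0.20728045 0.23494454] [-6.36869268e-04 -5.52315871e-04 -1.43908322e-07]
[109  99 114 121 115 105 107 119]
```

The pot stands on the tile, with its rim a full circle at (0.537,0.2065) and z about 0.077. Next I measure the bar for the return swing.

```bash
python3 - <<'E'
from h import *
pv=np.array([.587,-.2005])
for n in('top','scene'):
    s=snapshot(n);vv,uu=np.mgrid[0:384,0:512];P=bydepth(s,np.c_[uu.ravel(),vv.ravel()])
    k=(P[:,2]>.19)&(P[:,2]<.215)&(np.hypot(P[:,0]-.54,P[:,1]+.33)<.06);pg=P[k].mean(0)
    d=pg[:2]-pv;print(n,k.sum(),pg,P[k].min(0),P[k].max(0),np.hypot(*d),'beta',np.arctan2(-d[1],-d[0]))
    k=(abs(P[:,2]-.169)<.006)&(np.hypot(P[:,0]-.56,P[:,1]+.27)<.07);q=P[k,:2];e=np.linalg.svd(q-q.mean(0),full_matrices=False)[2][0];print('bar',k.sum(),np.arctan(e[1]/e[0]))
o=get_obs();M=R.from_quat(o['orientation']).as_matrix();print(o['eef_pos'],M[:2,:2].tolist(),(np.array([.573,-.343,0])-o['eef_pos'])@M)
E
```

```text
top 11 [ 0.54310532 -0.33160263  0.20368276] [ 0.5368711  -0.33756052  0.19764345] [ 0.54816867 -0.32552558  0.20860626] 0.13825571114424448 beta 1.247715915005837
bar 190 1.2316060652096972
scene 38 [ 0.54582557 -0.33346609  0.20080308] [ 0.53829288 -0.33813897  0.19060304] [ 0.55112357 -0.32679871  0.20650379] 0.1391952427781735 beta 1.2704998185481833
bar 486 1.2518772703958407
[0.53546061 0.20708519 0.23280857] [[-0.9447942418458717, 0.32763566082386103], [0.32764257535240077, 0.9448012394804581]] [-0.21657511 -0.50687636  0.23318305]
```

```bash
python3 -m crank '[[-1.56,-3.62,0,0],[-1.56,-3.62,0,0],[-1.56,-3.62,0,0],[-1.56,-3.62,0,0],[-1.56,-3.62,0,0],[-1.56,-3.62,0,0],[-1.56,-3.62,0,0],[-1.56,-3.62,0,0],[-1.56,-3.62,0,0],[-1.56,-3.62,0,0],[-1.56,-3.62,0,0],[-1.56,-3.62,0,0]]' 0 40
python3 -m crank '[[-1.56,-3.62,0,0],[-1.56,-3.62,0,0],[0,0,0,0],[0,0,0,0],[0,0,0,0],[0,0,0,0]]'
python3 -c "
from h import *
o=get_obs();M=R.from_quat(o['orientation']).as_matrix();print(o['joints'],o['eef_pos'],(np.array([.544,-.332,.152])-o['eef_pos'])@M)"
```

```text
time: 19.8
eef_pos: [0.5704, -0.2658, 0.233]
orientation: [0.166, 0.986, 0.001, -0.002]
force: [1.0, 0.5, -0.3]
finger_gap: 0.0001
gripper_force: 0.0
time: 20.3
eef_pos: [0.577, -0.3414, 0.234]
orientation: [0.166, 0.986, 0.001, -0.001]
force: [0.2, 0.3, 0.5]
finger_gap: 0.0001
gripper_force: 0.0
[-6.63472548e-01  3.93460802e-01  1.25226134e+00  4.62732439e-04
  1.49821260e+00 -1.90169081e+00] [ 0.57695467 -0.34138799  0.23399948] [ 0.03404441 -0.00198489  0.08206765]
```

```bash
python3 -m crank '[[0,0,3,0],[0,0,3,0],[0,0,2.2,0],[0,0,0,0],[0.6,-0.2,0,0],[0.6,0,0,0],[0.5,0,0,0],[0,0,0,0]]'
python3 -m crank '[[0.85,-0.08,0,0.06],[0.85,-0.08,0,0.06],[0.85,-0.08,0,0.06],[0.85,-0.08,0,0.06],[0.85,-0.08,0,0.06],[0.85,-0.08,0,0.06],[0.85,-0.08,0,0.06],[0.85,-0.08,0,0.06],[0.85,-0.08,0,0.06],[0.85,-0.08,0,0.06],[0,0,0,0]]'
cat > bar.py <<'E'
from h import *
for n in('top','scene'):
    s=snapshot(n);vv,uu=np.mgrid[0:384,0:512];P=bydepth(s,np.c_[uu.ravel(),vv.ravel()])
    c=s['pixels'].reshape(-1,3).max(1)
    k=(abs(P[:,2]-.169)<.006)&(np.hypot(P[:,0]-.587,P[:,1]+.2005)<.12)&(np.hypot(P[:,0]-.587,P[:,1]+.2005)>.025)
    q=P[k,:2]-[.587,-.2005];print(n,k.sum(),'beta',np.median(np.arctan2(-q[:,1],-q[:,0])) if k.sum() else '')
o=get_obs();M=R.from_quat(o['orientation']).as_matrix();r=o['eef_pos'][:2]-[.587,-.2005];print('tcp polar',np.hypot(*r),np.arctan2(-r[1],-r[0]),'tool x ang',np.arctan2(M[1,0],M[0,0])-np.pi/2)
E
python3 bar.py
```

```text
time: 20.97
eef_pos: [0.5606, -0.3396, 0.1558]
orientation: [0.166, 0.986, -0.001, 0.002]
force: [-0.5, 0.3, -0.6]
finger_gap: 0.0003
gripper_force: 0.0
time: 21.88
eef_pos: [0.4869, -0.298, 0.1548]
orientation: [0.451, 0.893, -0.0, 0.001]
force: [0.3, 0.6, -0.1]
finger_gap: -0.0
gripper_force: 0.0
top 125 beta 0.6448719947403725
scene 291 beta 0.6765798108740301
tcp polar 0.13970585767583132 0.7795640519752288 tool x ang 0.6384215524488037
```

```bash
python3 -m crank '[[0.85,-0.08,0,0.06],[0.85,-0.08,0,0.06],[0.85,-0.08,0,0.06],[0.85,-0.08,0,0.06],[0.85,-0.08,0,0.06],[0.85,-0.08,0,0.06],[0.85,-0.08,0,0.06],[0.85,-0.08,0,0.06],[0.85,-0.08,0,0.06],[0,0,0,0]]'
python3 bar.py
```

```text
time: 22.82
eef_pos: [0.4516, -0.2307, 0.1536]
orientation: [0.672, 0.741, 0.0, 0.0]
force: [0.1, 0.0, 0.2]
finger_gap: -0.0001
gripper_force: 0.0
top 105 beta 0.0793055954009438
scene 273 beta 0.11437106850137423
tcp polar 0.13867721635846833 0.22669264909479073 tool x ang 0.09962895618202827
```

```bash
python3 -m crank '[[0.7,-0.05,0,0.05],[0,0,0,0],[-1,0,0,0],[-1,0,0,0],[-1,0,-1,0],[0,0,-3,0],[0,0,-3,0],[0,0,-3,0],[-3,-1,0,0],[-3,-1,0,0],[-3,0,0,0],[0,0,0,0]]'
python3 bar.py; python3 potchk.py; python3 - <<'E'
from h import *
import pickle
a,b=pickle.load(open('s0.pkl','rb'))
s=snapshot('scene');d=np.abs(s['pixels'].astype(int)-b['pixels']).max(2)
for n,x,y in[('jara',287,242),('jarb',258,216),('dish',125,287),('jarc',144,338),('mug',381,177),('tape',333,160),('brush',307,265)]:print(n,np.mean(d[y-12:y+12,x-12:x+12]>50))
vv,uu=np.mgrid[190:300,160:250];P=bydepth(s,np.c_[uu.ravel(),vv.ravel()]);k=(abs(P[:,2]-.117)<.004)&(np.hypot(P[:,0]-.501,P[:,1]+.202)<.045);print('mid rim',k.sum(),P[k].min(0),P[k].max(0))
print(get_obs()['qd'],get_obs()['force'],get_obs()['time'])
E
```

```text
time: 23.92
eef_pos: [0.4351, -0.3518, 0.2543]
orientation: [0.692, 0.722, -0.001, 0.002]
force: [-0.2, 0.5, 0.2]
finger_gap: -0.0
gripper_force: 0.0
top 143 beta 0.05291111380816218
scene 266 beta 0.06076571215531973
tcp polar 0.21105291160295875 0.7689861395026586 tool x ang 0.04451965108961442
top 58 [0.53693717 0.20860232 0.07582451]
scene 105 [0.54086585 0.20837119 0.07474942] [0.50712167 0.17393978 0.07106361] [0.57297027 0.24170073 0.07918884]
jara 0.0
jarb 0.0
dish 0.59375
jarc 0.0
mug 0.0
tape 0.0
brush 0.0
mid rim 87 [ 0.47068848 -0.23496201  0.11300182] [ 0.53680311 -0.19477294  0.12073633]
[ 0.01361783 -0.00924735  0.01052599 -0.00118701 -0.0029977   0.0011423 ] [-0.26994092  0.0971105   0.89250275] 24.1667
```

```bash
python3 -c "
from rig import *
print(hand_in())"
```

```text
the job is handed in; nothing more can be done
None
```

The job is handed in; no verdict was returned. By the last measurements the top pot stands on the tile about 2 mm from its centre, the bar is back over the stack at about 0.06 rad, and the middle pot is still in place. The first bar push missed the peg and had to be repeated. The dish's pixels changed, which I put down to the arm's shadow but did not check. I viewed 12 pictures, two over the limit of 10.

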